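Make up two microscopy kits

ROBOT

A 6-joint arm with a two-finger parallel gripper is mounted at the origin on the work surface. World frame = base frame: x ahead of the robot, y to its left, z up, the work surface at z = 0. Lengths are in m, angles in rad, forces in N, time in s.
With the tool pointing down it reaches from about 0.325 to 0.775 m from the base axis. Payload 9.3 kg.
Tool frame: the origin (TCP) lies at the very end of the fingers, on their centre line; the grasp point (between the pads) lies grip_point_offset behind it (grip_point_offset is the distance from the TCP to the grasp point, in m); z points along the fingers, y is the direction in which the jaws open and shut (so a half turn about z gives the same grasp; the last joint's range is limited). The gripper opens to 85 mm and grips with 20 to 120 N. Pads are 22 mm wide; open, the fingers measure 114 mm over their backs; the gripper's body (76 mm by 85 mm) begins 54 mm behind the grasp point. The pads swing forward as they close: fully open they stand 13 mm farther back than shut.
Start: joints at [-1.456, 0.259, 0.021, 1.334, 0, 1.418], TCP at [0.146, -0.53, 0.231] pointing down, gripper open.
Joint ranges: [-3.04, 3.04], [-0.91, 1.82], [-1.04, 1.36], [-1.92, 1.95], [-1.52, 1.45], [-3.14, 3.14]. Speed limits (rad/s): [2.22, 2.22, 2.79, 3.14, 3.14, 3.14].

INTERFACE

Orientations are given as a rotation vector (axis times angle).
In Python, from cell import * gives the robot as it stands. The module is installed in compiled form; this text tells all that it offers.
- The arm moves only by the shell command python3 -m handwheel 'ROWS' [FORCE]. ROWS is JSON, a list of rows, each an object of numbers: "ax", "ay", "az": the turn, a rotation vector about the tool's x, y, z in rad; "x", "y", "z": the shift along the tool's x, y, z in cm; "gripper": the closure in counts, from 0 (fully open) to 255 (shut). In form: [{"ax": .., "ay": .., "az": .., "x": .., "y": .., "z": .., "gripper": ..}, ...]. A call has 1 to 20 rows; each row shifts and turns the commanded pose from where the row before left it, along the tool's axes as they then stand; what a row does not reach is not made up. A row lasts 1/8 s, in which the tool goes at most 62.5 mm and 10.7 degrees, less where a joint would pass 70% of its speed; a pose out of reach is approached as far as the arm can. A call with a gripper value outside its range is refused whole. The fingers move at their own pace and stop on an object; FORCE is the grip in N (left out, the last holds). Time passes only in rows, so rows that do not move let the fingers close. It gives the time, the measured TCP pose, the force and the opening at its end, in the units of the state.
- read_state(): the state, without advancing time (a new reading comes with each control period).
- capture(name): name is "scene" or "top" or "wrist"; returns the picture (480x640x3 uint8, blue, green, red); there is no depth.
- camera_model(name): a dict with "fovy" (degrees; the focal length in pixels is half the picture's height over the tangent of half this angle, whatever the lens; pixels are square), "cx", "cy" (the principal point, pixels), "D" ([k1, k2, p1, p2, k3] as OpenCV has them; the pictures are not rectified), "T" (4x4, takes a point from camera to world coordinates). Camera axes: x right, y up, looking along -z (the intrinsics and any distortion apply to the point x, -y, -z); pixel columns grow to the right and rows downward; lengths in m; the calibration is good to about 2 mm. A picture is of the moment at which its call begins: read the wrist's pose just before it. camera_model takes no time and is no camera call; for the wrist camera it gives the pose at the moment of the call.
- close_job(): hands the job in, once; it reports no verdict.
The state is a dict: "time_s": time; "joint_pos": joint angles; "joint_vel": joint speeds; "tau": joint torques, N m; "tool_pos": TCP position; "tool_rot": TCP orientation; "force": force on the tool from outside, world axes, zero at the start; "wrist_torque": the same for the moment, N m; "opening": finger opening in m.
Only numpy, scipy, OpenCV 4.12 (cv2) and the standard library are available. Lean on these libraries where they do the work, as an engineer would, in place of code of your own. Each camera call takes 0.05 s, during which the arm holds its last target. There are 200 camera calls.

TASK

Make up the two microscopy kits from the stock on the bench. The white tray is the mounting kit: green slide box, amber dropper bottle and coverslip box; the blue tray is the sampling kit: yellow slide box and red-lidded specimen jar. Lay each slide box flat in its tray's long compartment and stand each of the others upright in a square compartment of its own, setting things down gently rather than dropping them; don't shove the trays about, and leave the red slide box, white-lidded jar and wash bottle where they are.

Things in the scene. Friction and masses are not known exactly. Their poses are not given: they have to be found in the camera images.
- tray_white: White shallow kit tray, loose, 0.6 kg, 152 (its x) x 144 (its y) x 13 mm high; floor 3 mm thick, walls and dividers 4 mm thick and 13 mm high, open above. Origin: centre of its underside; z up. Three compartments (inside sizes): one long compartment 74 (x) x 136 (y) mm centred at x = +35 mm, y = 0; two square compartments 66 x 66 mm centred at x = -39 mm, y = +35 mm and x = -39 mm, y = -35 mm
- tray_blue: Blue shallow kit tray, loose, 0.6 kg, 152 (its x) x 144 (its y) x 13 mm high; floor 3 mm thick, walls and dividers 4 mm thick and 13 mm high, open above. Origin: centre of its underside; z up. Three compartments (inside sizes): one long compartment 74 (x) x 136 (y) mm centred at x = +35 mm, y = 0; two square compartments 66 x 66 mm centred at x = -39 mm, y = +35 mm and x = -39 mm, y = -35 mm
- slides_green_center (a point): Green 12-place microscope-slide box, closed, 50 (its x) x 90 (its y) x 34 mm high, lying flat, about 0.12 kg, white label on top. Point: its centre, 17 mm above its underside; z up
- slides_yellow_center (a point): Yellow 12-place microscope-slide box, closed, 50 (its x) x 90 (its y) x 34 mm high, lying flat, about 0.12 kg, white label on top. Point: its centre, 17 mm above its underside; z up
- coverslips_center (a point): Coverslip box: small square box 36 x 36 x 28 mm high, white base, clear lid with a stack of thin glasses inside, blue band; about 0.05 kg. Point: its centre, 14 mm above its underside; x and y along its sides, z up
- dropper_center (a point): Amber dropper bottle, upright, 90 mm high: brown body 38 mm across up to 56 mm, then shoulder, black collar and rubber teat; about 0.1 kg. Point: on its axis, 45 mm above its underside; z up
- jar_red_center (a point): Red-lidded specimen jar, upright, 68 mm high: off-white body 46 mm across up to 52 mm, then a 50 mm wide, 16 mm thick screw lid; about 0.09 kg. Point: on its axis, 34 mm above its underside; z up
- slides_red_center (a point): NOT wanted, stays where it is: red 12-place microscope-slide box, closed, 50 (its x) x 90 (its y) x 34 mm high, lying flat, about 0.12 kg, white label on top. Point: its centre, 17 mm above its underside; z up
- jar_white_center (a point): NOT wanted, stays where it is: white-lidded specimen jar, upright, 68 mm high: off-white body 46 mm across up to 52 mm, then a 50 mm wide, 16 mm thick screw lid; about 0.09 kg. Point: on its axis, 34 mm above its underside; z up
- wash_bottle_center (a point): NOT wanted, stays where it is: white wash bottle with blue cap, 50 mm across, 153 mm high, with a thin blue spout reaching 43 mm out along its x. Point: on its axis, 60 mm above its underside
Mind the look-alikes: they are no part of the job. Leave any pink or purple look-alike of the part that bears slides_green_center alone.

How it is judged:
By the outcome, as a careful person would: the job done as asked, in the order asked, and still so for the second after the job is handed in, with the robot touching nothing.
It also fails if it takes over 128 s, if anything falls off the work surface, if the arm or the gripper's body presses on something with over 40 N, if the wrist force passes 120 N, or if a joint passes its speed limit or range.

## Working session

There is one attempt and no reset: what is moved stays moved. The work goes in short steps, Python scripts to look and compute and a shell command to move; the robot and the scene stay as the last step left them, time stands still between calls to the robot, and variables do not carry over. Pictures are saved under pics/ and viewed, about 12 in all and at most 16, crops included, and the job is handed in when it is done.

```bash
mkdir -p pics; python3 - <<'E'
from cell import *
import cv2
s=read_state();print(s)
for n in ("top","scene"):
    cv2.imwrite(f"pics/{n}0.png",capture(n)); m=camera_model(n); print(n,m)
E
```

```text
{'time_s': 0.0, 'joint_pos': array([-1.45564983e+00,  2.59176829e-01,  2.07185218e-02,  1.33371234e+00,
        1.72490014e-05,  1.41821384e+00]), 'joint_vel': array([ 0.00017707, -0.00020169,  0.00075909, -0.00185159,  0.00068985,
        0.00108899]), 'tau': array([-2.31306230e-04, -5.55645418e+01,  3.44523275e+01,  1.35982523e-02,
       -2.35876796e-04, -2.18606556e-05]), 'tool_pos': array([ 0.14547228, -0.53009579,  0.23065751]), 'tool_rot': array([-3.11212499e+00, -4.19109445e-01, -6.74661369e-05]), 'force': array([ 0.48007691,  0.14075155, -0.07419303]), 'wrist_torque': array([ 0.01080042,  0.00586597, -0.00956653]), 'opening': 0.08545171494585352}
top {'fovy': 42.73240685280961, 'cx': 314.64782756691574, 'cy': 222.24305126665928, 'D': array([-0.13246009,  0.        ,  0.        ,  0.        ,  0.        ]), 'T': array([[-0.03018958,  0.98416776, -0.17464938,  0.17989378],
       [-0.99919458, -0.03433575, -0.02076662, -0.01361529],
       [-0.02643456,  0.17388178,  0.98441167,  1.4934582 ],
       [ 0.        ,  0.        ,  0.        ,  1.        ]])}
scene {'fovy': 57.364149317195626, 'cx': 317.37908946982805, 'cy': 235.48675974195618, 'D': array([-0.08475097,  0.        ,  0.        ,  0.        ,  0.        ]), 'T': array([[-0.85534483, -0.37498497,  0.35745138,  0.72657276],
       [ 0.5179942 , -0.60812389,  0.6015541 ,  0.50950872],
       [-0.00819903,  0.69969394,  0.71439567,  0.65511037],
       [ 0.        ,  0.        ,  0.        ,  1.        ]])}
```

View pics/top0.png

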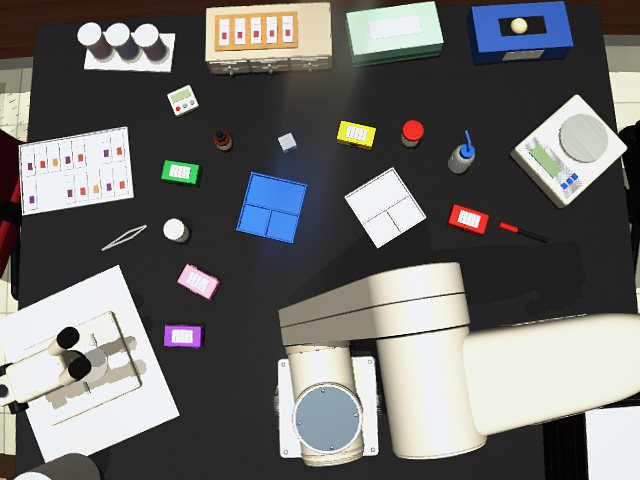

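View pics/scene0.png

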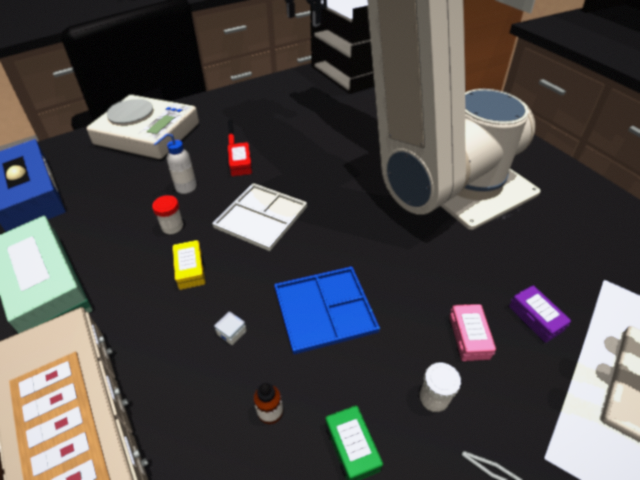

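The top view shows the work area.
- **Trays:** white at (385,207), blue at (272,207).
- **Wanted parts:** green box (180,172), yellow box (356,134), dropper (223,140), coverslips (288,142), red-lidded jar (412,132).
- **Look-alikes to leave:** pink box (198,281), purple box (184,336), red box (468,219), white-lidded jar (176,230), wash bottle (462,157).

The scene view agrees. I'll check these in close crops.

```bash
cat > h.py <<'E'
from cell import *
import cv2, numpy as np
from scipy.spatial.transform import Rotation as R
def K(m):
    f=240/np.tan(np.radians(m["fovy"]/2)); return np.array([[f,0,m["cx"]],[0,f,m["cy"]],[0,0,1.]])
def px2w(m,uv,z):
    n=cv2.undistortPoints(np.array([[uv]],float),K(m),m["D"])[0,0]
    d=m["T"][:3,:3]@np.array([n[0],-n[1],-1]); o=m["T"][:3,3]
    return o+d*(z-o[2])/d[2]
def w2px(m,P):
    P=np.atleast_2d(P); c=(P-m["T"][:3,3])@m["T"][:3,:3]*[1,-1,-1]
    return cv2.projectPoints(c,np.zeros(3),np.zeros(3),K(m),m["D"])[0][:,0]
E
python3 - <<'E'
import cv2
i=cv2.imread("pics/top0.png")
for n,(x,y) in {"L":(155,115),"R":(335,105)}.items():
    cv2.imwrite(f"pics/c{n}.png",cv2.resize(i[y:y+140,x:x+160],None,fx=4,fy=4,interpolation=cv2.INTER_CUBIC))
E
```

```text
(no output)
```

View pics/cL.png

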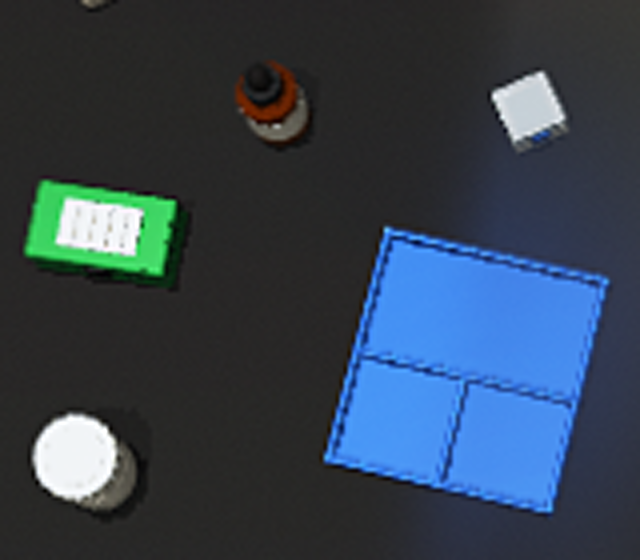

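View pics/cR.png

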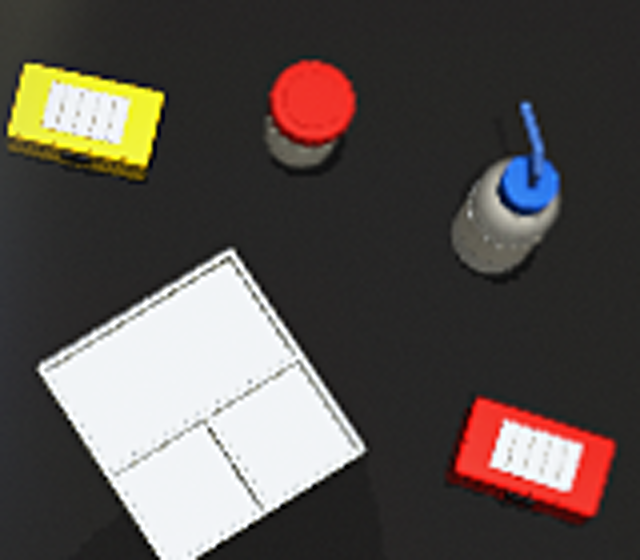

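The crops confirm the choice. The green box is at crop-L (100,228), apart from the pink and purple ones. The yellow box, dropper, coverslips and red jar are where expected. Both trays have their long compartment on the far side (+x).

```bash
python3 - <<'E'
from h import *
m=camera_model("top")
o={"L":(155,115),"R":(335,105)}
def q(n,c,pts,z):
    P=np.array([px2w(m,(o[c][0]+(x+.5)/4-.5,o[c][1]+(y+.5)/4-.5),z)[:2] for x,y in pts])
    if len(P)==1: print(n,P[0].round(4),"r",np.hypot(*P[0]).round(3));return
    ce=P.mean(0); e1=(P[1]-P[0]+P[2]-P[3])/2; e2=(P[0]-P[3]+P[1]-P[2])/2
    a=lambda e:np.degrees(np.arctan2(e[1],e[0])).round(1)
    print(n,ce.round(4),"r",np.hypot(*ce).round(3),"e1(left->right, -y)",np.hypot(*e1).round(4),a(-e1),"e2(x)",np.hypot(*e2).round(4),a(e2))
q("green","L",[(42,180),(178,200),(160,276),(24,256)],.034)
q("yellow","R",[(26,62),(165,92),(148,168),(10,134)],.034)
q("cover","L",[(490,96),(543,71),(567,122),(517,143)],.028)
q("jar","R",[(313,101)],.068)
q("dropteat","L",[(262,76)],.090); q("dropshoulder","L",[(266,92)],.056)
q("blue","L",[(386,228),(610,278),(551,513),(325,461)],.013)
q("white","R",[(233,248),(367,452),(184,568),(38,368)],.013)
q("redbox","R",[(478,397),(615,440),(590,515),(455,467)],.034)
q("wash","R",[(530,185)],.15)
q("whitejar","L",[(75,457)],.068)
s=read_state(); r=R.from_rotvec(s["tool_rot"]).as_matrix(); print(r.round(3))
E
```

```text
green [0.5784 0.3485] r 0.675 e1(left->right, -y) 0.0879 79.2 e2(x) 0.0495 -12.5
yellow [ 0.6601 -0.0934] r 0.667 e1(left->right, -y) 0.0883 74.3 e2(x) 0.0493 -14.5
cover [0.6464 0.0802] r 0.651 e1(left->right, -y) 0.0352 112.9 e2(x) 0.0359 25.1
jar [ 0.6523 -0.2291] r 0.691
dropteat [0.6536 0.2372] r 0.695
dropshoulder [0.6546 0.2407] r 0.697
blue [0.4848 0.1228] r 0.5 e1(left->right, -y) 0.1437 75.0 e2(x) 0.1514 -15.2
white [ 0.4755 -0.1591] r 0.501 e1(left->right, -y) 0.1521 31.6 e2(x) 0.139 -59.8
redbox [ 0.4356 -0.3554] r 0.562 e1(left->right, -y) 0.0869 69.2 e2(x) 0.0476 -22.2
wash [ 0.5712 -0.3377] r 0.664
whitejar [0.4285 0.3542] r 0.556
[[ 0.964  0.265 -0.   ]
 [ 0.265 -0.964  0.001]
 [ 0.    -0.001 -1.   ]]
```

```bash
cat > d.py <<'E'
import sys
from h import *
import cell
# d.py X Y Z PSI(deg): remaining shift in tool axes (cm) AFTER turning, and az (rad)
def go(X,Y,Z,psi):
    s=read_state(); r=R.from_rotvec(s["tool_rot"]).as_matrix(); p=np.degrees(np.arctan2(r[1,0],r[0,0]))
    d=(psi-p+180)%360-180; a=np.radians(psi); D=np.array([X,Y,Z])-s["tool_pos"]
    print("t %.2f pos %s psi %.1f tilt %s F %s open %.4f"%(s["time_s"],s["tool_pos"].round(4),p,r[:2,2].round(4),s["force"].round(1),s["opening"]))
    print("az %.3f | x %.2f y %.2f z %.2f cm (after turn)"%(-np.radians(d),100*(D[0]*np.cos(a)+D[1]*np.sin(a)),100*(D[0]*np.sin(a)-D[1]*np.cos(a)),-100*D[2]))
if __name__=="__main__": go(*map(float,sys.argv[1:5]))
E
python3 - <<'E'
import cell; print(getattr(cell,"grip_point_offset",None),[n for n in dir(cell) if n[0]!='_'])
from h import *
m=camera_model("top")
P=[px2w(m,(335+(x+.5)/4-.5,105+(y+.5)/4-.5),.013)[:2] for x,y in [(233,248),(367,452),(38,368)]]
print((P[1]+P[2])/2,[np.hypot(*(P[0]-P[k])) for k in (1,2)],np.degrees(np.arctan2(*(P[0]-P[1])[::-1])),np.degrees(np.arctan2(*(P[2]-P[0])[::-1])))
E
python3 -m handwheel '[{"az":-0.1733},{"az":-0.1733},{"az":-0.1733},{"az":-0.1733},{"az":-0.1733},{"az":-0.1733},{"x":4.6,"y":3.2},{"x":4.6,"y":3.2},{"x":4.6,"y":3.2},{"x":4.6,"y":3.2},{"x":4.6,"y":3.2},{"x":4.6,"y":3.2},{"x":4.6,"y":3.2},{"x":4.6,"y":3.2},{"x":4.6,"y":3.2},{"x":4.6,"y":3.2},{"x":4.6,"y":3.2},{"x":4.6,"y":3.2}]' 40
python3 d.py .660 -.0934 .015 75
```

```text
0.0187 ['Unreachable', 'camera_model', 'capture', 'close_job', 'grip_point_offset', 'read_state']
[ 0.47433512 -0.15692409] [np.float64(0.1518956202055335), np.float64(0.1438266456878769)] 29.742024246849077 120.12878078123862
t 0.10 pos [ 0.1455 -0.5301  0.2307] psi 15.3 tilt [-0.0001  0.0012] F [-0.3 -0.4  0.1] open 0.0855
az -1.041 | x 55.50 y 38.39 z 21.57 cm (after turn)invalid input
```

```bash
python3 -m handwheel '[{"ax":0,"ay":0,"az":-0.17,"x":0,"y":0,"z":0,"gripper":0}]' 40
python3 -m handwheel '[{"az":-0.17,"gripper":0}]'
```

```text
time_s: 0.22
tool_pos: [0.1455, -0.5302, 0.2309]
tool_rot: [-3.065, -0.687, -0.0]
force: [-1.0, -0.4, -0.8]
opening: 0.0848invalid input
```

```bash
python3 -m handwheel '[{"ax":0,"ay":0,"az":-0.174,"x":0,"y":0,"z":0,"gripper":0},{"ax":0,"ay":0,"az":-0.174,"x":0,"y":0,"z":0,"gripper":0},{"ax":0,"ay":0,"az":-0.174,"x":0,"y":0,"z":0,"gripper":0},{"ax":0,"ay":0,"az":-0.174,"x":0,"y":0,"z":0,"gripper":0},{"ax":0,"ay":0,"az":-0.174,"x":0,"y":0,"z":0,"gripper":0},{"ax":0,"ay":0,"az":0,"x":4.6,"y":3.2,"z":0,"gripper":0},{"ax":0,"ay":0,"az":0,"x":4.6,"y":3.2,"z":0,"gripper":0},{"ax":0,"ay":0,"az":0,"x":4.6,"y":3.2,"z":0,"gripper":0},{"ax":0,"ay":0,"az":0,"x":4.6,"y":3.2,"z":0,"gripper":0},{"ax":0,"ay":0,"az":0,"x":4.6,"y":3.2,"z":0,"gripper":0},{"ax":0,"ay":0,"az":0,"x":4.6,"y":3.2,"z":0,"gripper":0},{"ax":0,"ay":0,"az":0,"x":4.6,"y":3.2,"z":0,"gripper":0},{"ax":0,"ay":0,"az":0,"x":4.6,"y":3.2,"z":0,"gripper":0},{"ax":0,"ay":0,"az":0,"x":4.6,"y":3.2,"z":0,"gripper":0},{"ax":0,"ay":0,"az":0,"x":4.6,"y":3.2,"z":0,"gripper":0},{"ax":0,"ay":0,"az":0,"x":4.6,"y":3.2,"z":0,"gripper":0},{"ax":0,"ay":0,"az":0,"x":4.6,"y":3.2,"z":0,"gripper":0}]' >/dev/null
python3 d.py .660 -.0934 .015 75
```

```text
t 2.35 pos [ 0.661  -0.0957  0.2309] psi 74.9 tilt [-0.0005  0.0001] F [ 1.2 -1.7  0.7] open 0.0856
az -0.001 | x 0.20 y -0.16 z 21.59 cm (after turn)
```

```bash
python3 - <<'E'
from h import *
m=camera_model("wrist"); i=capture("wrist")
a=np.radians(-15); X=np.array([np.cos(a),np.sin(a),0]);Y=np.array([-np.sin(a),np.cos(a),0])
P=[np.array([.6601,-.0934,.034])+u*.025*X+v*.045*Y for u,v in((1,1),(1,-1),(-1,-1),(-1,1))]
for u,v in w2px(m,P): cv2.drawMarker(i,(int(u),int(v)),(255,0,255),0,14,1)
cv2.imwrite("pics/w1.png",i)
E
```

```text
(no output)
```

View pics/w1.png

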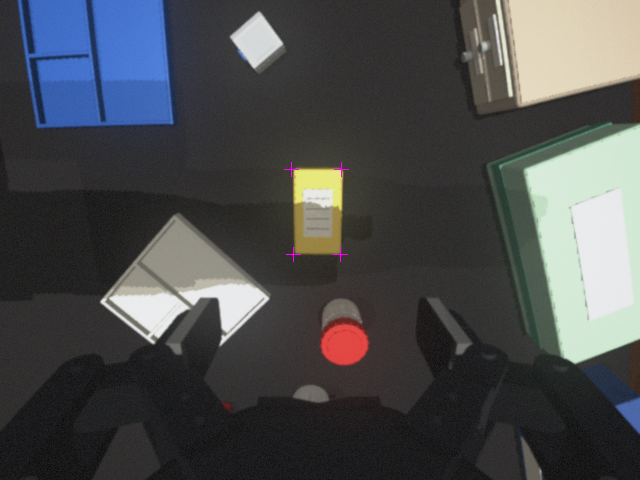

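The wrist view shows the yellow box at (318,212), and its projected corners match to about 1 mm. Now I'll grasp it.

```bash
python3 -m handwheel '[{"ax":0,"ay":0,"az":0,"x":0.2,"y":-0.16,"z":5,"gripper":0},{"ax":0,"ay":0,"az":0,"x":0,"y":0,"z":5,"gripper":0},{"ax":0,"ay":0,"az":0,"x":0,"y":0,"z":5,"gripper":0},{"ax":0,"ay":0,"az":0,"x":0,"y":0,"z":4,"gripper":0},{"ax":0,"ay":0,"az":0,"x":0,"y":0,"z":2,"gripper":0},{"ax":0,"ay":0,"az":0,"x":0,"y":0,"z":1.2,"gripper":0},{"ax":0,"ay":0,"az":0,"x":0,"y":0,"z":0,"gripper":0},{"ax":0,"ay":0,"az":0,"x":0,"y":0,"z":0,"gripper":60},{"ax":0,"ay":0,"az":0,"x":0,"y":0,"z":0,"gripper":255},{"ax":0,"ay":0,"az":0,"x":0,"y":0,"z":0,"gripper":255},{"ax":0,"ay":0,"az":0,"x":0,"y":0,"z":0,"gripper":255},{"ax":0,"ay":0,"az":0,"x":0,"y":0,"z":0,"gripper":255}]' 40
echo; python3 d.py .5186 .1137 .12 75
```

```text
time_s: 3.9
tool_pos: [0.6594, -0.095, 0.0105]
tool_rot: [2.492, 1.91, 0.002]
force: [-0.8, -1.2, 6.1]
opening: 0.0494

t 3.90 pos [ 0.6594 -0.095   0.0105] psi 74.9 tilt [ 0.0019 -0.0005] F [-0.8 -1.2  6.1] open 0.0494
az -0.001 | x 16.52 y -19.00 z -10.95 cm (after turn)
```

```bash
python3 -m handwheel '[{"ax":0,"ay":0,"az":0,"x":0,"y":0,"z":-1,"gripper":255},{"ax":0,"ay":0,"az":0,"x":0,"y":0,"z":-4,"gripper":255},{"ax":0,"ay":0,"az":0,"x":0,"y":0,"z":-5,"gripper":255},{"ax":0,"ay":0,"az":0,"x":0,"y":0,"z":-1,"gripper":255},{"ax":0,"ay":0,"az":0,"x":0,"y":0,"z":0,"gripper":255}]'
echo; python3 d.py .5186 .1137 .12 75
python3 - <<'E'
from h import *
i=capture("scene"); m=camera_model("scene"); s=read_state()
u,v=w2px(m,s["tool_pos"])[0]; print(u,v,w2px(m,s["tool_pos"]+[0,0,.0187])[0]); u,v=int(u),int(v); x0,y0=u-75,v-70
c=cv2.resize(i[y0:y0+110,x0:x0+150],None,fx=5,fy=5,interpolation=cv2.INTER_CUBIC); print(x0,y0)
cv2.imwrite("pics/s1.png",c)
E
```

```text
time_s: 4.53
tool_pos: [0.6589, -0.0949, 0.12]
tool_rot: [2.493, 1.91, 0.001]
force: [-0.5, -0.1, -1.9]
opening: 0.0493

t 4.53 pos [ 0.6589 -0.0949  0.12  ] psi 74.9 tilt [ 0.0012 -0.0003] F [-0.5 -0.1 -1.9] open 0.0493
az -0.001 | x 16.52 y -18.96 z -0.00 cm (after turn)
176.2619571406289 225.51206386807362 [173.74751905 217.83649602]
101 155
```

View pics/s1.png

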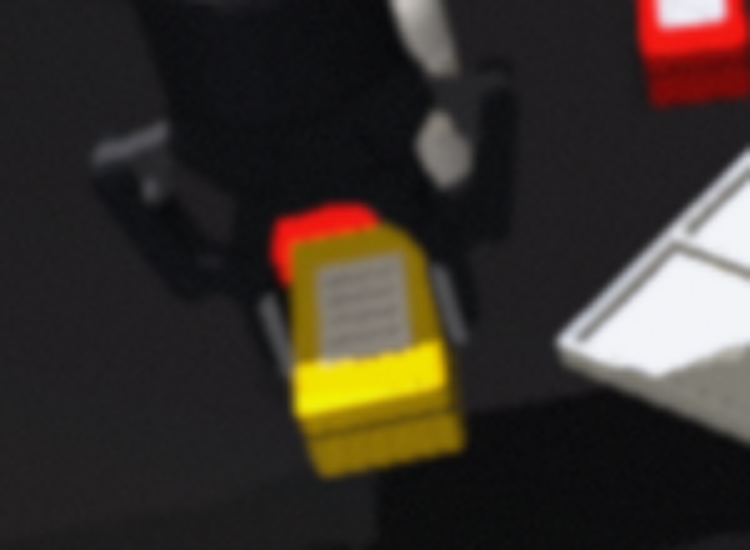

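```bash
python3 - <<'E'
from h import *
m=camera_model("scene"); s=read_state()
a=np.radians(-15); X=np.array([np.cos(a),np.sin(a),0]);Y=np.array([-np.sin(a),np.cos(a),0])
for z in(-.01,-.005,0,.005):
  for off in (.0255,.034):
    P=[s["tool_pos"]+sg*off*X+.011*Y+[0,0,z] for sg in(-1,1)]
    print(z,off,((w2px(m,P)-[101,155])*5+2).round(0).tolist())
E
```

```text
-0.01 0.0255 [[459.0, 381.0], [314.0, 410.0]]
-0.01 0.034 [[483.0, 376.0], [290.0, 415.0]]
-0.005 0.0255 [[456.0, 371.0], [311.0, 400.0]]
-0.005 0.034 [[480.0, 366.0], [286.0, 405.0]]
0 0.0255 [[453.0, 361.0], [307.0, 390.0]]
0 0.034 [[477.0, 356.0], [283.0, 395.0]]
0.005 0.0255 [[450.0, 351.0], [303.0, 380.0]]
0.005 0.034 [[474.0, 346.0], [279.0, 385.0]]
```

```bash
python3 -m handwheel '[{"ax":0,"ay":0,"az":0,"x":2.8,"y":-3.4,"z":0,"gripper":255},{"ax":0,"ay":0,"az":0,"x":3.4,"y":-4,"z":0,"gripper":255},{"ax":0,"ay":0,"az":0,"x":3.4,"y":-4,"z":0,"gripper":255},{"ax":0,"ay":0,"az":0,"x":3.4,"y":-4,"z":0,"gripper":255},{"ax":0,"ay":0,"az":0,"x":2.4,"y":-2.6,"z":0,"gripper":255},{"ax":0,"ay":0,"az":0,"x":1,"y":-1,"z":2,"gripper":255},{"ax":0,"ay":0,"az":0,"x":0,"y":0,"z":4,"gripper":255},{"ax":0,"ay":0,"az":0,"x":0,"y":0,"z":2.5,"gripper":255},{"ax":0,"ay":0,"az":0,"x":0,"y":0,"z":1,"gripper":255},{"ax":0,"ay":0,"az":0,"x":0,"y":0,"z":0.3,"gripper":255},{"ax":0,"ay":0,"az":0,"x":0,"y":0,"z":0.2,"gripper":255},{"ax":0,"ay":0,"az":0,"x":0,"y":0,"z":0,"gripper":255},{"ax":0,"ay":0,"az":0,"x":0,"y":0,"z":0,"gripper":255}]'
echo; python3 d.py .5186 .1137 .0135 75
```

```text
time_s: 6.2
tool_pos: [0.5183, 0.1129, 0.0198]
tool_rot: [2.493, 1.911, 0.001]
force: [-0.1, -0.4, -0.7]
opening: 0.0493

t 6.20 pos [0.5183 0.1129 0.0198] psi 74.9 tilt [0.001  0.0001] F [-0.1 -0.4 -0.7] open 0.0493
az -0.001 | x 0.08 y 0.01 z 0.63 cm (after turn)
```

```bash
python3 -m handwheel '[{"ax":0,"ay":0,"az":0,"x":0,"y":0,"z":0.2,"gripper":255},{"ax":0,"ay":0,"az":0,"x":0,"y":0,"z":0.2,"gripper":255},{"ax":0,"ay":0,"az":0,"x":0,"y":0,"z":0.15,"gripper":255},{"ax":0,"ay":0,"az":0,"x":0,"y":0,"z":0,"gripper":255},{"ax":0,"ay":0,"az":0,"x":0,"y":0,"z":0,"gripper":255}]'
```

```text
time_s: 6.82
tool_pos: [0.518, 0.1129, 0.0138]
tool_rot: [2.493, 1.911, 0.0]
force: [0.7, 0.0, -0.7]
opening: 0.0493
```

```bash
python3 -m handwheel '[{"ax":0,"ay":0,"az":0,"x":0,"y":0,"z":0.1,"gripper":255},{"ax":0,"ay":0,"az":0,"x":0,"y":0,"z":0,"gripper":255},{"ax":0,"ay":0,"az":0,"x":0,"y":0,"z":0,"gripper":255}]'; python3 -m handwheel '[{"ax":0,"ay":0,"az":0,"x":0,"y":0,"z":0.1,"gripper":255},{"ax":0,"ay":0,"az":0,"x":0,"y":0,"z":0,"gripper":255},{"ax":0,"ay":0,"az":0,"x":0,"y":0,"z":0,"gripper":255}]'
```

```text
time_s: 7.2
tool_pos: [0.5181, 0.1129, 0.0135]
tool_rot: [2.493, 1.911, 0.001]
force: [-2.7, 0.4, 7.9]
opening: 0.0495
time_s: 7.58
tool_pos: [0.518, 0.1129, 0.0134]
tool_rot: [2.493, 1.911, 0.002]
force: [-6.2, -1.6, 19.4]
opening: 0.0496
```

```bash
python3 -m handwheel '[{"ax":0,"ay":0,"az":0,"x":0,"y":0,"z":-0.15,"gripper":255},{"ax":0,"ay":0,"az":0,"x":0,"y":0,"z":0,"gripper":60},{"ax":0,"ay":0,"az":0,"x":0,"y":0,"z":0,"gripper":60},{"ax":0,"ay":0,"az":0,"x":0,"y":0,"z":0,"gripper":60},{"ax":0,"ay":0,"az":0,"x":0,"y":0,"z":-1,"gripper":60},{"ax":0,"ay":0,"az":0,"x":0,"y":0,"z":-4,"gripper":60},{"ax":0,"ay":0,"az":0,"x":0,"y":0,"z":-5,"gripper":60},{"ax":0,"ay":0,"az":0,"x":0,"y":0,"z":-5,"gripper":0},{"ax":0,"ay":0,"az":0,"x":0,"y":0,"z":0,"gripper":0}]'; echo; python3 d.py .5784 .3485 .18 78.4
python3 - <<'E'
from h import *
cv2.imwrite("pics/w2.png",capture("wrist"))
E
```

```text
time_s: 8.7
tool_pos: [0.5198, 0.1131, 0.1677]
tool_rot: [2.49, 1.909, 0.01]
force: [0.5, -0.3, -0.2]
opening: 0.0852

t 8.70 pos [0.5198 0.1131 0.1677] psi 74.9 tilt [0.0076 0.0004] F [ 0.5 -0.3 -0.2] open 0.0852
az -0.060 | x 24.24 y 1.00 z -1.23 cm (after turn)
```

View pics/w2.png

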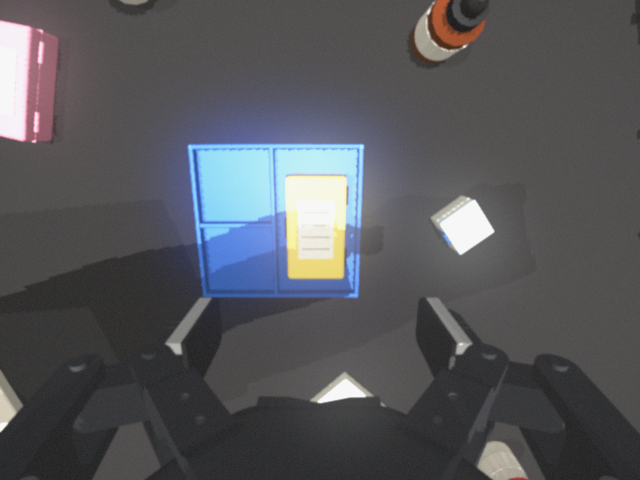

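The yellow box lies flat in the blue long compartment, at (316,227). Green is next.

```bash
python3 -m handwheel '[{"ax":0,"ay":0,"az":-0.06,"x":0,"y":0,"z":0,"gripper":0},{"ax":0,"ay":0,"az":0,"x":4.85,"y":0.2,"z":0,"gripper":0},{"ax":0,"ay":0,"az":0,"x":4.85,"y":0.2,"z":0,"gripper":0},{"ax":0,"ay":0,"az":0,"x":4.85,"y":0.2,"z":0,"gripper":0},{"ax":0,"ay":0,"az":0,"x":4.85,"y":0.2,"z":0,"gripper":0},{"ax":0,"ay":0,"az":0,"x":4.85,"y":0.2,"z":0,"gripper":0},{"ax":0,"ay":0,"az":0,"x":0,"y":0,"z":0,"gripper":0},{"ax":0,"ay":0,"az":0,"x":0,"y":0,"z":0,"gripper":0}]'; echo; python3 d.py .5784 .3485 .009 78.4
```

```text
time_s: 9.75
tool_pos: [0.576, 0.3481, 0.1619]
tool_rot: [-2.434, -1.985, 0.004]
force: [0.3, -0.4, 0.5]
opening: 0.0852

t 9.75 pos [0.576  0.3481 0.1619] psi 78.4 tilt [-0.0022 -0.0013] F [ 0.3 -0.4  0.5] open 0.0852
az -0.000 | x 0.09 y 0.22 z 15.29 cm (after turn)
```

```bash
python3 -m handwheel '[{"ax":0,"ay":0,"az":0,"x":0.1,"y":0.22,"z":5,"gripper":0},{"ax":0,"ay":0,"az":0,"x":0,"y":0,"z":5,"gripper":0},{"ax":0,"ay":0,"az":0,"x":0,"y":0,"z":4,"gripper":0},{"ax":0,"ay":0,"az":0,"x":0,"y":0,"z":1.2,"gripper":0},{"ax":0,"ay":0,"az":0,"x":0,"y":0,"z":0,"gripper":0},{"ax":0,"ay":0,"az":0,"x":0,"y":0,"z":0,"gripper":60},{"ax":0,"ay":0,"az":0,"x":0,"y":0,"z":0,"gripper":255},{"ax":0,"ay":0,"az":0,"x":0,"y":0,"z":0,"gripper":255},{"ax":0,"ay":0,"az":0,"x":0,"y":0,"z":0,"gripper":255},{"ax":0,"ay":0,"az":0,"x":0,"y":0,"z":0,"gripper":255}]'; echo; python3 d.py .5046 -.1394 .15 120
```

```text
time_s: 11.0
tool_pos: [0.5798, 0.3493, 0.0131]
tool_rot: [2.434, 1.985, 0.004]
force: [-0.3, -1.0, 5.6]
opening: 0.0492

t 11.00 pos [0.5798 0.3493 0.0131] psi 78.4 tilt [0.0025 0.001 ] F [-0.3 -1.   5.6] open 0.0492
az -0.726 | x -38.56 y -30.95 z -13.69 cm (after turn)
```

```bash
python3 -m handwheel '[{"ax":0,"ay":0,"az":0,"x":0,"y":0,"z":-1,"gripper":255},{"ax":0,"ay":0,"az":0,"x":0,"y":0,"z":-4,"gripper":255},{"ax":0,"ay":0,"az":0,"x":0,"y":0,"z":-5,"gripper":255},{"ax":0,"ay":0,"az":0,"x":0,"y":0,"z":-3,"gripper":255},{"ax":0,"ay":0,"az":-0.1815,"x":0,"y":0,"z":0,"gripper":255},{"ax":0,"ay":0,"az":-0.1815,"x":0,"y":0,"z":0,"gripper":255},{"ax":0,"ay":0,"az":-0.1815,"x":0,"y":0,"z":0,"gripper":255},{"ax":0,"ay":0,"az":-0.1815,"x":0,"y":0,"z":0,"gripper":255},{"ax":0,"ay":0,"az":0,"x":-2.3,"y":-1.8,"z":0,"gripper":255},{"ax":0,"ay":0,"az":0,"x":-4.3,"y":-3.5,"z":0,"gripper":255},{"ax":0,"ay":0,"az":0,"x":-4.3,"y":-3.5,"z":0,"gripper":255},{"ax":0,"ay":0,"az":0,"x":-4.3,"y":-3.5,"z":0,"gripper":255},{"ax":0,"ay":0,"az":0,"x":-4.3,"y":-3.5,"z":0,"gripper":255},{"ax":0,"ay":0,"az":0,"x":-4.3,"y":-3.5,"z":0,"gripper":255},{"ax":0,"ay":0,"az":0,"x":-4.3,"y":-3.5,"z":0,"gripper":255},{"ax":0,"ay":0,"az":0,"x":-4.3,"y":-3.5,"z":0,"gripper":255},{"ax":0,"ay":0,"az":0,"x":-4.3,"y":-3.5,"z":0,"gripper":255},{"ax":0,"ay":0,"az":0,"x":-1.6,"y":-1.2,"z":0,"gripper":255},{"ax":0,"ay":0,"az":0,"x":0,"y":0,"z":0,"gripper":255}]'; echo; python3 d.py .5046 -.1394 .016 120
```

```text
time_s: 13.38
tool_pos: [0.5017, -0.1386, 0.1418]
tool_rot: [1.574, 2.718, 0.0]
force: [0.0, 1.2, -1.1]
opening: 0.0492

t 13.38 pos [ 0.5017 -0.1386  0.1418] psi 119.8 tilt [ 0.0006 -0.0001] F [ 0.   1.2 -1.1] open 0.0492
az -0.003 | x -0.21 y 0.21 z 12.58 cm (after turn)
```

```bash
python3 -m handwheel '[{"ax":0,"ay":0,"az":0,"x":-0.2,"y":0.2,"z":3,"gripper":255},{"ax":0,"ay":0,"az":0,"x":0,"y":0,"z":5,"gripper":255},{"ax":0,"ay":0,"az":0,"x":0,"y":0,"z":2.5,"gripper":255},{"ax":0,"ay":0,"az":0,"x":0,"y":0,"z":1,"gripper":255},{"ax":0,"ay":0,"az":0,"x":0,"y":0,"z":0.3,"gripper":255},{"ax":0,"ay":0,"az":0,"x":0,"y":0,"z":0.3,"gripper":255},{"ax":0,"ay":0,"az":0,"x":0,"y":0,"z":0,"gripper":255},{"ax":0,"ay":0,"az":0,"x":0,"y":0,"z":0,"gripper":255}]'; python3 -m handwheel '[{"ax":0,"ay":0,"az":0,"x":0,"y":0,"z":0.2,"gripper":255},{"ax":0,"ay":0,"az":0,"x":0,"y":0,"z":0.1,"gripper":255},{"ax":0,"ay":0,"az":0,"x":0,"y":0,"z":0,"gripper":255},{"ax":0,"ay":0,"az":0,"x":0,"y":0,"z":0,"gripper":255}]'
```

```text
time_s: 14.38
tool_pos: [0.5048, -0.1386, 0.0208]
tool_rot: [1.571, 2.719, 0.0]
force: [-0.4, -0.7, -0.7]
opening: 0.0489
time_s: 14.88
tool_pos: [0.5045, -0.1385, 0.0173]
tool_rot: [1.572, 2.72, -0.0]
force: [0.5, -0.6, -1.2]
opening: 0.0492
```

```bash
python3 -m handwheel '[{"ax":0,"ay":0,"az":0,"x":0,"y":0,"z":0.1,"gripper":255},{"ax":0,"ay":0,"az":0,"x":0,"y":0,"z":0.05,"gripper":255},{"ax":0,"ay":0,"az":0,"x":0,"y":0,"z":0,"gripper":255},{"ax":0,"ay":0,"az":0,"x":0,"y":0,"z":0,"gripper":255}]'
```

```text
time_s: 15.38
tool_pos: [0.5045, -0.1385, 0.016]
tool_rot: [1.571, 2.72, -0.0]
force: [-2.3, -0.6, 5.7]
opening: 0.0488
```

```bash
python3 -m handwheel '[{"ax":0,"ay":0,"az":0,"x":0,"y":0,"z":-0.05,"gripper":255},{"ax":0,"ay":0,"az":0,"x":0,"y":0,"z":0,"gripper":60},{"ax":0,"ay":0,"az":0,"x":0,"y":0,"z":0,"gripper":60},{"ax":0,"ay":0,"az":0,"x":0,"y":0,"z":0,"gripper":60},{"ax":0,"ay":0,"az":0,"x":0,"y":0,"z":-1,"gripper":60},{"ax":0,"ay":0,"az":0,"x":0,"y":0,"z":-4,"gripper":60},{"ax":0,"ay":0,"az":0,"x":0,"y":0,"z":-5,"gripper":60},{"ax":0,"ay":0,"az":0,"x":0,"y":0,"z":-5,"gripper":0},{"ax":0,"ay":0,"az":0.105,"x":0,"y":0,"z":0,"gripper":0},{"ax":0,"ay":0,"az":0,"x":0,"y":0,"z":0,"gripper":0}]'; echo; python3 d.py .6464 .0802 .008 114
python3 - <<'E'
from h import *
i=capture("wrist"); m=camera_model("wrist")
for p in w2px(m,[[.4230,-.1461,.003],[.4580,-.2067,.003]]): cv2.drawMarker(i,tuple(int(v) for v in p),(255,0,255),0,14,1)
cv2.imwrite("pics/w3.png",i)
E
```

```text
time_s: 16.62
tool_pos: [0.5045, -0.1384, 0.1673]
tool_rot: [1.711, 2.633, 0.0]
force: [-0.3, -0.4, -0.4]
opening: 0.0849

t 16.62 pos [ 0.5045 -0.1384  0.1673] psi 114.0 tilt [ 0.0013 -0.0006] F [-0.3 -0.4 -0.4] open 0.0849
az -0.000 | x 14.20 y 21.85 z 15.93 cm (after turn)
```

View pics/w3.png

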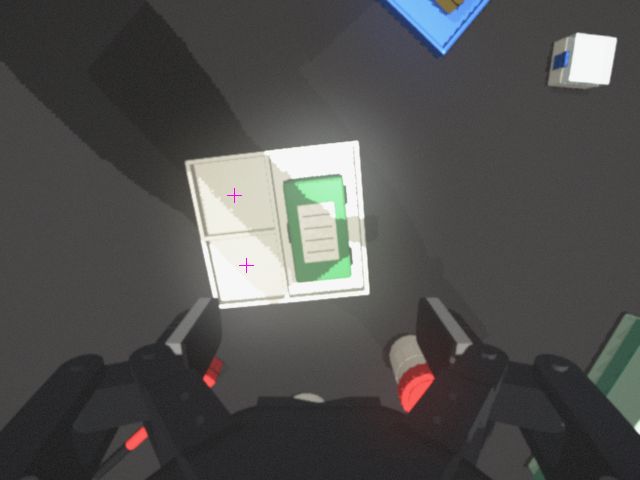

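The green box lies flat in the white long compartment, at (318,228), and the markers sit at the centres of the two square compartments. Coverslips are next.

```bash
python3 -m handwheel '[{"ax":0,"ay":0,"az":0,"x":2.84,"y":4.37,"z":0,"gripper":0},{"ax":0,"ay":0,"az":0,"x":2.84,"y":4.37,"z":0,"gripper":0},{"ax":0,"ay":0,"az":0,"x":2.84,"y":4.37,"z":0,"gripper":0},{"ax":0,"ay":0,"az":0,"x":2.84,"y":4.37,"z":0,"gripper":0},{"ax":0,"ay":0,"az":0,"x":2.84,"y":4.37,"z":0,"gripper":0},{"ax":0,"ay":0,"az":0,"x":0,"y":0,"z":5,"gripper":0},{"ax":0,"ay":0,"az":0,"x":0,"y":0,"z":5,"gripper":0},{"ax":0,"ay":0,"az":0,"x":0,"y":0,"z":0,"gripper":0},{"ax":0,"ay":0,"az":0,"x":0,"y":0,"z":0,"gripper":0}]' 25; echo; python3 d.py .6464 .0802 .009 114
```

```text
time_s: 17.8
tool_pos: [0.6472, 0.0799, 0.0677]
tool_rot: [1.711, 2.634, 0.001]
force: [0.6, 0.2, 0.6]
opening: 0.0856

t 17.80 pos [0.6472 0.0799 0.0677] psi 114.0 tilt [ 0.001 -0.   ] F [0.6 0.2 0.6] open 0.0856
az -0.000 | x 0.06 y -0.06 z 5.87 cm (after turn)
```

```bash
python3 -m handwheel '[{"ax":0,"ay":0,"az":0,"x":0.06,"y":-0.06,"z":3,"gripper":0},{"ax":0,"ay":0,"az":0,"x":0,"y":0,"z":2,"gripper":0},{"ax":0,"ay":0,"az":0,"x":0,"y":0,"z":0.9,"gripper":0},{"ax":0,"ay":0,"az":0,"x":0,"y":0,"z":0,"gripper":80},{"ax":0,"ay":0,"az":0,"x":0,"y":0,"z":0,"gripper":110},{"ax":0,"ay":0,"az":0,"x":0,"y":0,"z":0,"gripper":130},{"ax":0,"ay":0,"az":0,"x":0,"y":0,"z":0,"gripper":255},{"ax":0,"ay":0,"az":0,"x":0,"y":0,"z":0,"gripper":255},{"ax":0,"ay":0,"az":0,"x":0,"y":0,"z":0,"gripper":255}]'; echo; python3 -m handwheel '[{"ax":0,"ay":0,"az":0,"x":0,"y":0,"z":-1,"gripper":255},{"ax":0,"ay":0,"az":0,"x":0,"y":0,"z":-4,"gripper":255},{"ax":0,"ay":0,"az":0,"x":0,"y":0,"z":-5,"gripper":255},{"ax":0,"ay":0,"az":0,"x":0,"y":0,"z":-4,"gripper":255},{"ax":0,"ay":0,"az":0,"x":0,"y":0,"z":0,"gripper":255}]';python3 d.py .4580 -.2067 .012 120
```

```text
time_s: 18.92
tool_pos: [0.6462, 0.0803, 0.0082]
tool_rot: [1.711, 2.633, 0.001]
force: [0.1, -0.6, 5.8]
opening: 0.0352

time_s: 19.55
tool_pos: [0.6472, 0.0804, 0.1514]
tool_rot: [1.709, 2.63, 0.005]
force: [-0.3, 0.4, -0.6]
opening: 0.0355
t 19.55 pos [0.6472 0.0804 0.1514] psi 114.0 tilt [ 0.0063 -0.    ] F [-0.3  0.4 -0.6] open 0.0355
az -0.105 | x -15.40 y -30.74 z 13.94 cm (after turn)
```

```bash
python3 -m handwheel '[{"ax":0,"ay":0,"az":-0.105,"x":0,"y":0,"z":0,"gripper":255},{"ax":0,"ay":0,"az":0,"x":-1.4,"y":-2.8,"z":0,"gripper":255},{"ax":0,"ay":0,"az":0,"x":-2.4,"y":-4.8,"z":0,"gripper":255},{"ax":0,"ay":0,"az":0,"x":-2.4,"y":-4.8,"z":0,"gripper":255},{"ax":0,"ay":0,"az":0,"x":-2.4,"y":-4.8,"z":0,"gripper":255},{"ax":0,"ay":0,"az":0,"x":-2.4,"y":-4.8,"z":0,"gripper":255},{"ax":0,"ay":0,"az":0,"x":-2.4,"y":-4.8,"z":0,"gripper":255},{"ax":0,"ay":0,"az":0,"x":-2,"y":-3.9,"z":0,"gripper":255},{"ax":0,"ay":0,"az":0,"x":0,"y":0,"z":4,"gripper":255},{"ax":0,"ay":0,"az":0,"x":0,"y":0,"z":4,"gripper":255},{"ax":0,"ay":0,"az":0,"x":0,"y":0,"z":0,"gripper":255},{"ax":0,"ay":0,"az":0,"x":0,"y":0,"z":0,"gripper":255}]'; python3 d.py .4580 -.2067 .012 120
```

```text
time_s: 21.05
tool_pos: [0.4571, -0.2065, 0.0682]
tool_rot: [1.571, 2.72, -0.0]
force: [1.2, -0.3, -0.4]
opening: 0.0356
t 21.05 pos [ 0.4571 -0.2065  0.0682] psi 120.0 tilt [ 0.0003 -0.0002] F [ 1.2 -0.3 -0.4] open 0.0356
az -0.000 | x -0.06 y 0.07 z 5.62 cm (after turn)
```

```bash
python3 -m handwheel '[{"ax":0,"ay":0,"az":0,"x":-0.06,"y":0.07,"z":2.5,"gripper":255},{"ax":0,"ay":0,"az":0,"x":0,"y":0,"z":2,"gripper":255},{"ax":0,"ay":0,"az":0,"x":0,"y":0,"z":0.6,"gripper":255},{"ax":0,"ay":0,"az":0,"x":0,"y":0,"z":0.3,"gripper":255},{"ax":0,"ay":0,"az":0,"x":0,"y":0,"z":0,"gripper":255},{"ax":0,"ay":0,"az":0,"x":0,"y":0,"z":0,"gripper":255}]';python3 -m handwheel '[{"ax":0,"ay":0,"az":0,"x":0,"y":0,"z":0.15,"gripper":255},{"ax":0,"ay":0,"az":0,"x":0,"y":0,"z":0,"gripper":255},{"ax":0,"ay":0,"az":0,"x":0,"y":0,"z":0,"gripper":255}]'
```

```text
time_s: 21.8
tool_pos: [0.458, -0.2068, 0.014]
tool_rot: [1.571, 2.719, -0.0]
force: [0.4, -0.3, -0.3]
opening: 0.0355
time_s: 22.18
tool_pos: [0.4576, -0.2066, 0.0118]
tool_rot: [1.572, 2.72, -0.0]
force: [1.0, 0.2, -0.4]
opening: 0.0354
```

```bash
python3 -m handwheel '[{"ax":0,"ay":0,"az":0,"x":0,"y":0,"z":0.1,"gripper":255},{"ax":0,"ay":0,"az":0,"x":0,"y":0,"z":0,"gripper":255},{"ax":0,"ay":0,"az":0,"x":0,"y":0,"z":0,"gripper":255}]'
```

```text
time_s: 22.55
tool_pos: [0.4577, -0.2066, 0.0111]
tool_rot: [1.571, 2.72, -0.0]
force: [-2.3, 0.8, 5.2]
opening: 0.0357
```

```bash
python3 -m handwheel '[{"ax":0,"ay":0,"az":0,"x":0,"y":0,"z":-0.05,"gripper":200},{"ax":0,"ay":0,"az":0,"x":0,"y":0,"z":0,"gripper":105},{"ax":0,"ay":0,"az":0,"x":0,"y":0,"z":0,"gripper":105},{"ax":0,"ay":0,"az":0,"x":0,"y":0,"z":0,"gripper":105},{"ax":0,"ay":0,"az":0,"x":0,"y":0,"z":-1,"gripper":105},{"ax":0,"ay":0,"az":0,"x":0,"y":0,"z":-4,"gripper":105},{"ax":0,"ay":0,"az":0,"x":0,"y":0,"z":-5,"gripper":105},{"ax":0,"ay":0,"az":0,"x":0,"y":0,"z":-5,"gripper":0},{"ax":0,"ay":0,"az":0,"x":0,"y":0,"z":-1,"gripper":0},{"ax":0,"ay":0,"az":0,"x":0,"y":0,"z":0,"gripper":0}]'; python3 d.py .654 .239 .16 120
```

```text
time_s: 23.8
tool_pos: [0.4577, -0.2067, 0.1719]
tool_rot: [1.571, 2.719, -0.0]
force: [0.2, 0.1, -0.6]
opening: 0.085
t 23.80 pos [ 0.4577 -0.2067  0.1719] psi 120.0 tilt [ 0.0012 -0.0008] F [ 0.2  0.1 -0.6] open 0.0850
az -0.001 | x 28.78 y 39.28 z 1.19 cm (after turn)
```

```bash
python3 -m handwheel '[{"ax":0,"ay":0,"az":0,"x":2.88,"y":3.93,"z":0,"gripper":0},{"ax":0,"ay":0,"az":0,"x":2.88,"y":3.93,"z":0,"gripper":0},{"ax":0,"ay":0,"az":0,"x":2.88,"y":3.93,"z":0,"gripper":0},{"ax":0,"ay":0,"az":0,"x":2.88,"y":3.93,"z":0,"gripper":0},{"ax":0,"ay":0,"az":0,"x":2.88,"y":3.93,"z":0,"gripper":0},{"ax":0,"ay":0,"az":0,"x":2.88,"y":3.93,"z":0,"gripper":0},{"ax":0,"ay":0,"az":0,"x":2.88,"y":3.93,"z":0,"gripper":0},{"ax":0,"ay":0,"az":0,"x":2.88,"y":3.93,"z":0,"gripper":0},{"ax":0,"ay":0,"az":0,"x":2.88,"y":3.93,"z":0,"gripper":0},{"ax":0,"ay":0,"az":0,"x":2.88,"y":3.93,"z":0,"gripper":0},{"ax":0,"ay":0,"az":0,"x":0,"y":0,"z":0,"gripper":0},{"ax":0,"ay":0,"az":0,"x":0,"y":0,"z":0,"gripper":0}]' 30; python3 d.py .654 .239 .024 120
python3 - <<'E'
from h import *
i=capture("wrist"); m=camera_model("wrist")
for p in w2px(m,[[.654,.239,.09],[.654,.239,.056],[.654,.239,0]]): cv2.drawMarker(i,tuple(int(v) for v in p),(255,0,255),0,14,1)
cv2.imwrite("pics/w4.png",i)
E
```

```text
time_s: 25.3
tool_pos: [0.6535, 0.239, 0.1693]
tool_rot: [-1.57, -2.719, 0.004]
force: [1.0, -0.4, 0.1]
opening: 0.0852
t 25.30 pos [0.6535 0.239  0.1693] psi 120.0 tilt [-0.003  -0.0009] F [ 1.  -0.4  0.1] open 0.0852
az -0.000 | x -0.02 y 0.04 z 14.53 cm (after turn)
```

View pics/w4.png

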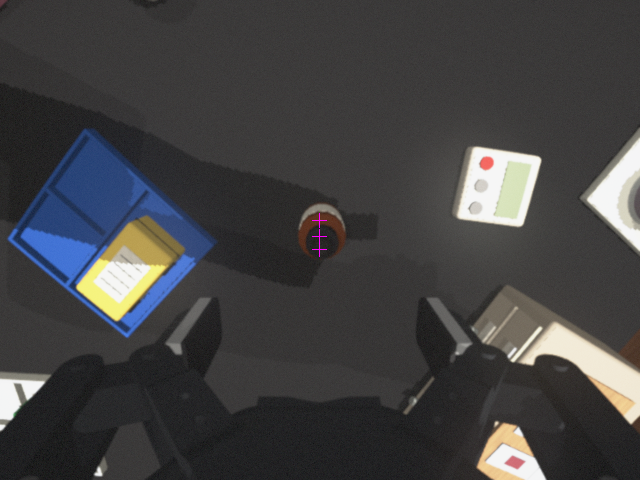

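The dropper is at (321,236), and the projected axis falls on it to within about 2 mm. Gripping it now.

```bash
python3 -m handwheel '[{"ax":0,"ay":0,"az":0,"x":0,"y":0,"z":4,"gripper":0},{"ax":0,"ay":0,"az":0,"x":0,"y":0,"z":5,"gripper":0},{"ax":0,"ay":0,"az":0,"x":0,"y":0,"z":4,"gripper":0},{"ax":0,"ay":0,"az":0,"x":0,"y":0,"z":1.5,"gripper":0},{"ax":0,"ay":0,"az":0,"x":0,"y":0,"z":0,"gripper":70},{"ax":0,"ay":0,"az":0,"x":0,"y":0,"z":0,"gripper":100},{"ax":0,"ay":0,"az":0,"x":0,"y":0,"z":0,"gripper":125},{"ax":0,"ay":0,"az":0,"x":0,"y":0,"z":0,"gripper":255},{"ax":0,"ay":0,"az":0,"x":0,"y":0,"z":0,"gripper":255},{"ax":0,"ay":0,"az":0,"x":0,"y":0,"z":0,"gripper":255}]'; echo; python3 d.py .4230 -.1461 .027 120
```

```text
time_s: 26.6
tool_pos: [0.655, 0.2395, 0.0279]
tool_rot: [1.57, 2.719, 0.003]
force: [-0.2, -0.2, 4.8]
opening: 0.0365

t 26.60 pos [0.655  0.2395 0.0279] psi 120.0 tilt [0.0025 0.0005] F [-0.2 -0.2  4.8] open 0.0365
az -0.000 | x -21.79 y -39.37 z 0.09 cm (after turn)
```

```bash
python3 -m handwheel '[{"ax":0,"ay":0,"az":0,"x":0,"y":0,"z":-1,"gripper":255},{"ax":0,"ay":0,"az":0,"x":0,"y":0,"z":-4,"gripper":255},{"ax":0,"ay":0,"az":0,"x":0,"y":0,"z":-5,"gripper":255},{"ax":0,"ay":0,"az":0,"x":0,"y":0,"z":-2,"gripper":255},{"ax":0,"ay":0,"az":0,"x":-1.2,"y":-2.2,"z":0,"gripper":255},{"ax":0,"ay":0,"az":0,"x":-2.4,"y":-4.3,"z":0,"gripper":255},{"ax":0,"ay":0,"az":0,"x":-2.4,"y":-4.3,"z":0,"gripper":255},{"ax":0,"ay":0,"az":0,"x":-2.4,"y":-4.3,"z":0,"gripper":255},{"ax":0,"ay":0,"az":0,"x":-2.4,"y":-4.3,"z":0,"gripper":255},{"ax":0,"ay":0,"az":0,"x":-2.4,"y":-4.3,"z":0,"gripper":255},{"ax":0,"ay":0,"az":0,"x":-2.4,"y":-4.3,"z":0,"gripper":255},{"ax":0,"ay":0,"az":0,"x":-2.4,"y":-4.3,"z":0,"gripper":255},{"ax":0,"ay":0,"az":0,"x":-2.4,"y":-4.3,"z":0,"gripper":255},{"ax":0,"ay":0,"az":0,"x":-1.4,"y":-2.8,"z":0,"gripper":255},{"ax":0,"ay":0,"az":0,"x":0,"y":0,"z":0,"gripper":255},{"ax":0,"ay":0,"az":0,"x":0,"y":0,"z":0,"gripper":255}]'; python3 d.py .4230 -.1461 .031 120
```

```text
time_s: 28.6
tool_pos: [0.422, -0.1463, 0.1467]
tool_rot: [1.572, 2.719, 0.0]
force: [-0.5, -0.8, -1.0]
opening: 0.0373
t 28.60 pos [ 0.422  -0.1463  0.1467] psi 119.9 tilt [ 0.0006 -0.    ] F [-0.5 -0.8 -1. ] open 0.0373
az -0.001 | x -0.03 y 0.10 z 11.57 cm (after turn)
```

```bash
python3 -m handwheel '[{"ax":0,"ay":0,"az":0,"x":0,"y":0.1,"z":4,"gripper":255},{"ax":0,"ay":0,"az":0,"x":0,"y":0,"z":4,"gripper":255},{"ax":0,"ay":0,"az":0,"x":0,"y":0,"z":2,"gripper":255},{"ax":0,"ay":0,"az":0,"x":0,"y":0,"z":1,"gripper":255},{"ax":0,"ay":0,"az":0,"x":0,"y":0,"z":0.3,"gripper":255},{"ax":0,"ay":0,"az":0,"x":0,"y":0,"z":0,"gripper":255},{"ax":0,"ay":0,"az":0,"x":0,"y":0,"z":0,"gripper":255}]';python3 -m handwheel '[{"ax":0,"ay":0,"az":0,"x":0,"y":0,"z":0.15,"gripper":255},{"ax":0,"ay":0,"az":0,"x":0,"y":0,"z":0,"gripper":255},{"ax":0,"ay":0,"az":0,"x":0,"y":0,"z":0,"gripper":255}]'
```

```text
time_s: 29.48
tool_pos: [0.4232, -0.1461, 0.034]
tool_rot: [1.571, 2.719, 0.0]
force: [0.1, 0.6, -1.5]
opening: 0.0369
time_s: 29.85
tool_pos: [0.4226, -0.146, 0.0318]
tool_rot: [1.572, 2.72, 0.0]
force: [-0.8, 0.6, -2.2]
opening: 0.0369
```

```bash
python3 -m handwheel '[{"ax":0,"ay":0,"az":0,"x":0,"y":0,"z":0.1,"gripper":255},{"ax":0,"ay":0,"az":0,"x":0,"y":0,"z":0,"gripper":255},{"ax":0,"ay":0,"az":0,"x":0,"y":0,"z":0,"gripper":255}]';python3 -m handwheel '[{"ax":0,"ay":0,"az":0,"x":0,"y":0,"z":0.05,"gripper":255},{"ax":0,"ay":0,"az":0,"x":0,"y":0,"z":0,"gripper":255},{"ax":0,"ay":0,"az":0,"x":0,"y":0,"z":0,"gripper":255}]'
```

```text
time_s: 30.22
tool_pos: [0.4227, -0.146, 0.0308]
tool_rot: [1.571, 2.72, -0.0]
force: [-0.5, -0.2, 0.3]
opening: 0.0371
time_s: 30.6
tool_pos: [0.4228, -0.146, 0.0307]
tool_rot: [1.571, 2.72, -0.0]
force: [-1.4, 1.0, 7.3]
opening: 0.0366
```

```bash
python3 -m handwheel '[{"ax":0,"ay":0,"az":0,"x":0,"y":0,"z":-0.05,"gripper":200},{"ax":0,"ay":0,"az":0,"x":0,"y":0,"z":0,"gripper":105},{"ax":0,"ay":0,"az":0,"x":0,"y":0,"z":0,"gripper":105},{"ax":0,"ay":0,"az":0,"x":0,"y":0,"z":0,"gripper":105},{"ax":0,"ay":0,"az":0,"x":0,"y":0,"z":-1,"gripper":105},{"ax":0,"ay":0,"az":0,"x":0,"y":0,"z":-4,"gripper":105},{"ax":0,"ay":0,"az":0,"x":0,"y":0,"z":-5,"gripper":105},{"ax":0,"ay":0,"az":0,"x":0,"y":0,"z":-4,"gripper":105},{"ax":0,"ay":0,"az":-0.157,"x":0,"y":0,"z":0,"gripper":0},{"ax":0,"ay":0,"az":-0.157,"x":0,"y":0,"z":0,"gripper":0},{"ax":0,"ay":0,"az":-0.157,"x":0,"y":0,"z":0,"gripper":0},{"ax":0,"ay":0,"az":-0.157,"x":0,"y":0,"z":0,"gripper":0},{"ax":0,"ay":0,"az":-0.157,"x":0,"y":0,"z":0,"gripper":0},{"ax":0,"ay":0,"az":0,"x":0,"y":0,"z":0,"gripper":0}]'; python3 d.py .6523 -.2291 .014 165
```

```text
time_s: 32.35
tool_pos: [0.4226, -0.1459, 0.1713]
tool_rot: [0.413, 3.114, -0.0]
force: [0.9, 0.5, 0.2]
opening: 0.0852
t 32.35 pos [ 0.4226 -0.1459  0.1713] psi 164.9 tilt [ 0.0005 -0.0003] F [0.9 0.5 0.2] open 0.0852
az -0.002 | x -24.34 y -2.09 z 15.73 cm (after turn)
```

```bash
python3 -m handwheel '[{"ax":0,"ay":0,"az":0,"x":-4.87,"y":-0.42,"z":0,"gripper":0},{"ax":0,"ay":0,"az":0,"x":-4.87,"y":-0.42,"z":0,"gripper":0},{"ax":0,"ay":0,"az":0,"x":-4.87,"y":-0.42,"z":0,"gripper":0},{"ax":0,"ay":0,"az":0,"x":-4.87,"y":-0.42,"z":0,"gripper":0},{"ax":0,"ay":0,"az":0,"x":-4.87,"y":-0.42,"z":0,"gripper":0},{"ax":0,"ay":0,"az":0,"x":0,"y":0,"z":0,"gripper":0},{"ax":0,"ay":0,"az":0,"x":0,"y":0,"z":0,"gripper":0}]'; python3 d.py .6523 -.2291 .014 165
python3 - <<'E'
from h import *
i=capture("wrist"); m=camera_model("wrist")
a=np.linspace(0,6.28,25)
for p in w2px(m,np.c_[.6523+.025*np.cos(a),-.2291+.025*np.sin(a),0*a+.068]): cv2.circle(i,tuple(int(v) for v in p),1,(255,255,0),-1)
cv2.imwrite("pics/w5.png",i)
E
```

```text
time_s: 33.22
tool_pos: [0.6519, -0.2293, 0.1704]
tool_rot: [-0.415, -3.113, -0.001]
force: [0.2, 0.6, 0.4]
opening: 0.0857
t 33.23 pos [ 0.6519 -0.2293  0.1704] psi 164.8 tilt [-0.0011  0.0005] F [0.2 0.6 0.4] open 0.0857
az -0.003 | x -0.03 y 0.03 z 15.64 cm (after turn)
```

View pics/w5.png

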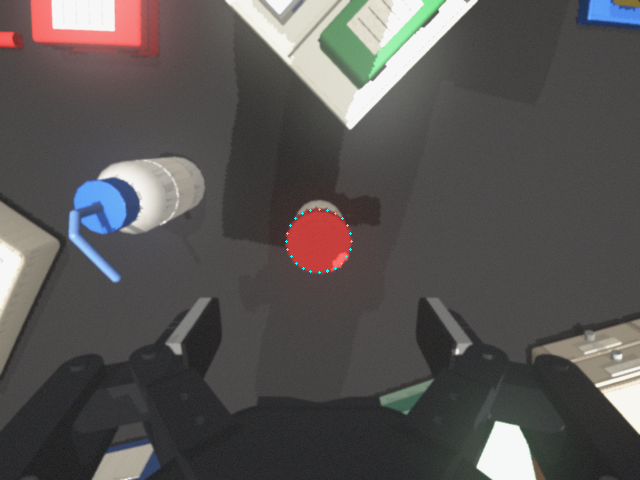

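The red lid at (319,240) matches the projected circle exactly, and the wash bottle stands clear of the fingers.

```bash
python3 -m handwheel '[{"ax":0,"ay":0,"az":0,"x":0,"y":0,"z":4,"gripper":0},{"ax":0,"ay":0,"az":0,"x":0,"y":0,"z":5,"gripper":0},{"ax":0,"ay":0,"az":0,"x":0,"y":0,"z":5,"gripper":0},{"ax":0,"ay":0,"az":0,"x":0,"y":0,"z":1.6,"gripper":0},{"ax":0,"ay":0,"az":0,"x":0,"y":0,"z":0,"gripper":60},{"ax":0,"ay":0,"az":0,"x":0,"y":0,"z":0,"gripper":90},{"ax":0,"ay":0,"az":0,"x":0,"y":0,"z":0,"gripper":105},{"ax":0,"ay":0,"az":0,"x":0,"y":0,"z":0,"gripper":255},{"ax":0,"ay":0,"az":0,"x":0,"y":0,"z":0,"gripper":255},{"ax":0,"ay":0,"az":0,"x":0,"y":0,"z":0,"gripper":255}]' 40; echo; python3 -m handwheel '[{"ax":0,"ay":0,"az":0,"x":0,"y":0,"z":-1,"gripper":255},{"ax":0,"ay":0,"az":0,"x":0,"y":0,"z":-4,"gripper":255},{"ax":0,"ay":0,"az":0,"x":0,"y":0,"z":-5,"gripper":255},{"ax":0,"ay":0,"az":0,"x":0,"y":0,"z":-3,"gripper":255},{"ax":0,"ay":0,"az":0,"x":0,"y":0,"z":0,"gripper":255}]'; python3 d.py .4562 .1667 .02 165
```

```text
time_s: 34.52
tool_pos: [0.6534, -0.2298, 0.017]
tool_rot: [0.411, 3.111, -0.002]
force: [-0.3, 2.0, 7.2]
opening: 0.0484

time_s: 35.15
tool_pos: [0.6534, -0.23, 0.1486]
tool_rot: [0.411, 3.109, -0.003]
force: [-0.6, -0.2, -0.7]
opening: 0.0485
t 35.15 pos [ 0.6534 -0.23    0.1486] psi 164.9 tilt [ 0.0051 -0.0026] F [-0.6 -0.2 -0.7] open 0.0485
az -0.001 | x 29.32 y 33.22 z 12.86 cm (after turn)
```

```bash
python3 -m handwheel '[{"ax":0,"ay":0,"az":0,"x":1.6,"y":1.8,"z":0,"gripper":255},{"ax":0,"ay":0,"az":0,"x":3.2,"y":3.6,"z":0,"gripper":255},{"ax":0,"ay":0,"az":0,"x":3.2,"y":3.6,"z":0,"gripper":255},{"ax":0,"ay":0,"az":0,"x":3.2,"y":3.6,"z":0,"gripper":255},{"ax":0,"ay":0,"az":0,"x":3.2,"y":3.6,"z":0,"gripper":255},{"ax":0,"ay":0,"az":0,"x":3.2,"y":3.6,"z":0,"gripper":255},{"ax":0,"ay":0,"az":0,"x":3.2,"y":3.6,"z":0,"gripper":255},{"ax":0,"ay":0,"az":0,"x":3.2,"y":3.6,"z":0,"gripper":255},{"ax":0,"ay":0,"az":0,"x":3.2,"y":3.6,"z":0,"gripper":255},{"ax":0,"ay":0,"az":0,"x":2.1,"y":2.6,"z":0,"gripper":255},{"ax":0,"ay":0,"az":0,"x":0,"y":0,"z":0,"gripper":255},{"ax":0,"ay":0,"az":0,"x":0,"y":0,"z":0,"gripper":255}]'; python3 d.py .4562 .1667 .02 165
python3 - <<'E'
from h import *
i=capture("scene"); c=i[100:300,180:430]; cv2.imwrite("pics/s2.png",cv2.resize(c,None,fx=3,fy=3,interpolation=cv2.INTER_CUBIC))
E
```

```text
time_s: 36.65
tool_pos: [0.4555, 0.167, 0.1443]
tool_rot: [-0.411, -3.114, 0.001]
force: [0.0, -0.9, -1.0]
opening: 0.0482
t 36.65 pos [0.4555 0.167  0.1443] psi 165.0 tilt [-0.0006 -0.0004] F [ 0.  -0.9 -1. ] open 0.0482
az -0.001 | x -0.08 y -0.01 z 12.43 cm (after turn)
```

View pics/s2.png

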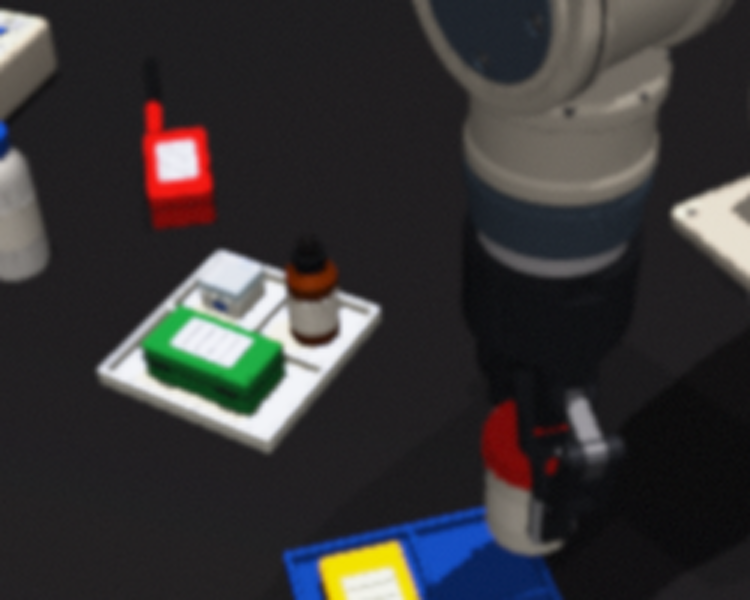

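The white kit is complete: green box at (215,345), coverslips (230,282), dropper (313,295). The jar is held upright. I'll lower it now.

```bash
python3 -m handwheel '[{"ax":0,"ay":0,"az":0,"x":-0.08,"y":0,"z":4,"gripper":255},{"ax":0,"ay":0,"az":0,"x":0,"y":0,"z":4,"gripper":255},{"ax":0,"ay":0,"az":0,"x":0,"y":0,"z":2.5,"gripper":255},{"ax":0,"ay":0,"az":0,"x":0,"y":0,"z":0.8,"gripper":255},{"ax":0,"ay":0,"az":0,"x":0,"y":0,"z":0.4,"gripper":255},{"ax":0,"ay":0,"az":0,"x":0,"y":0,"z":0.3,"gripper":255},{"ax":0,"ay":0,"az":0,"x":0,"y":0,"z":0,"gripper":255},{"ax":0,"ay":0,"az":0,"x":0,"y":0,"z":0,"gripper":255}]';python3 -m handwheel '[{"ax":0,"ay":0,"az":0,"x":0,"y":0,"z":0.2,"gripper":255},{"ax":0,"ay":0,"az":0,"x":0,"y":0,"z":0,"gripper":255},{"ax":0,"ay":0,"az":0,"x":0,"y":0,"z":0,"gripper":255}]'
```

```text
time_s: 37.7
tool_pos: [0.4567, 0.1671, 0.0253]
tool_rot: [0.411, 3.114, 0.0]
force: [0.1, 0.3, -2.0]
opening: 0.0482
time_s: 38.08
tool_pos: [0.4564, 0.167, 0.0228]
tool_rot: [-0.412, -3.115, 0.0]
force: [-0.0, 0.1, -0.8]
opening: 0.0484
```

```bash
python3 -m handwheel '[{"ax":0,"ay":0,"az":0,"x":0,"y":0,"z":0.1,"gripper":255},{"ax":0,"ay":0,"az":0,"x":0,"y":0,"z":0.05,"gripper":255},{"ax":0,"ay":0,"az":0,"x":0,"y":0,"z":0,"gripper":255},{"ax":0,"ay":0,"az":0,"x":0,"y":0,"z":0,"gripper":255}]';python3 -m handwheel '[{"ax":0,"ay":0,"az":0,"x":0,"y":0,"z":0.1,"gripper":255},{"ax":0,"ay":0,"az":0,"x":0,"y":0,"z":0,"gripper":255},{"ax":0,"ay":0,"az":0,"x":0,"y":0,"z":0,"gripper":255}]'
```

```text
time_s: 38.58
tool_pos: [0.4564, 0.167, 0.0213]
tool_rot: [0.412, 3.114, 0.0]
force: [0.5, -0.3, -1.5]
opening: 0.0479
time_s: 38.95
tool_pos: [0.4564, 0.167, 0.0203]
tool_rot: [-0.412, -3.114, -0.0]
force: [-0.6, 0.6, -1.2]
opening: 0.0483
```

```bash
python3 -m handwheel '[{"ax":0,"ay":0,"az":0,"x":0,"y":0,"z":0.1,"gripper":255},{"ax":0,"ay":0,"az":0,"x":0,"y":0,"z":0,"gripper":255},{"ax":0,"ay":0,"az":0,"x":0,"y":0,"z":0,"gripper":255}]'
```

```text
time_s: 39.33
tool_pos: [0.4566, 0.1671, 0.02]
tool_rot: [0.411, 3.114, 0.0]
force: [-3.4, 0.4, 8.6]
opening: 0.0481
```

Contact at the expected height. I'll release, retreat upward and move clear.

```bash
python3 -m handwheel '[{"ax":0,"ay":0,"az":0,"x":0,"y":0,"z":-0.1,"gripper":200},{"ax":0,"ay":0,"az":0,"x":0,"y":0,"z":0,"gripper":60},{"ax":0,"ay":0,"az":0,"x":0,"y":0,"z":0,"gripper":60},{"ax":0,"ay":0,"az":0,"x":0,"y":0,"z":0,"gripper":40},{"ax":0,"ay":0,"az":0,"x":0,"y":0,"z":-1,"gripper":40},{"ax":0,"ay":0,"az":0,"x":0,"y":0,"z":-4,"gripper":40},{"ax":0,"ay":0,"az":0,"x":0,"y":0,"z":-5,"gripper":40},{"ax":0,"ay":0,"az":0,"x":0,"y":0,"z":-5,"gripper":0},{"ax":0,"ay":0,"az":0,"x":-4,"y":2,"z":-3,"gripper":0},{"ax":0,"ay":0,"az":0,"x":-5,"y":3,"z":0,"gripper":0},{"ax":0,"ay":0,"az":0,"x":-5,"y":3,"z":0,"gripper":0},{"ax":0,"ay":0,"az":0,"x":0,"y":0,"z":0,"gripper":0},{"ax":0,"ay":0,"az":0,"x":0,"y":0,"z":0,"gripper":0}]'
python3 - <<'E'
from h import *
t=capture("top"); s=capture("scene")
a=cv2.resize(t[110:260,150:500],(770,330),interpolation=cv2.INTER_CUBIC); b=cv2.resize(s[130:370,160:520],(405,270),interpolation=cv2.INTER_CUBIC)
b2=cv2.resize(s[250:460,250:500],(321,270),interpolation=cv2.INTER_CUBIC)
c=np.zeros((600,770,3),np.uint8); c[:330]=a; c[330:,:405]=b; c[330:,410:731]=b2
cv2.imwrite("pics/f.png",c)
E
```

```text
time_s: 40.95
tool_pos: [0.6119, 0.2078, 0.2001]
tool_rot: [-0.411, -3.113, 0.001]
force: [0.3, -0.2, 0.2]
opening: 0.0854
```

View pics/f.png

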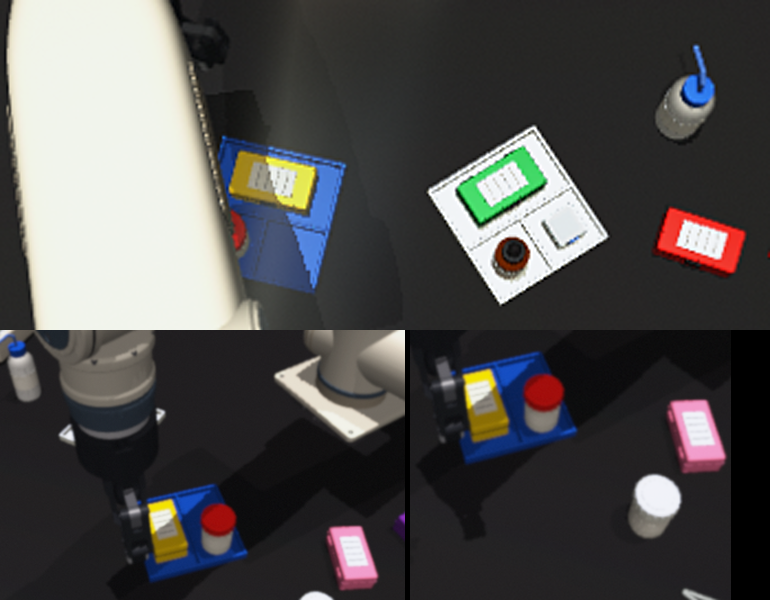

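The final picture shows both kits complete. The yellow box and upright red jar are each in their own compartment of the blue tray, and the white kit is as placed. The trays look unmoved, the other items are where they were, and the gripper is empty and clear.

```bash
python3 -c "
from cell import *
print(close_job(), read_state()['time_s'])"
```

```text
the job is handed in; nothing more can be done
the job is handed in; nothing more can be done
```

Both kits are made up and the job was handed in at about 41 s of the 128 s allowed.

- **White tray:** green slide box flat in the long compartment, with the coverslip box and the amber dropper upright, each in its own square.
- **Blue tray:** yellow slide box flat in the long compartment and the red-lidded jar upright in a square.
- **Setting down:** each item was lowered until the wrist felt contact, then released. Contact was 5–9 N, apart from one reading of about 20 N when the yellow box was pressed a little too far.

**Last checks:** the top and scene pictures taken before handing in show every item in its compartment and the white tray where I first measured it. The red box, wash bottle, white-lidded jar and pink look-alike look undisturbed, and the gripper was open and clear at 0.2 m. I judged all of this by eye and did not re-measure it. In the top view the arm hid part of the blue tray, so I checked the jar in the scene view instead.

One reading disagreed. The grip opening on the jar was 48 mm instead of the expected 46 mm, so the pads probably caught the lid edge. The jar was still carried and set down upright.

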